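Find the rocking corner of the scale's base and shim it

TASK

The bench scale's metal plate rocks because one of its four hidden feet is too low. With shut fingertips, press down on the blue discs at the corners one after another until you find the corner that rocks, then press the orange shim tab beside that corner down flat and let go. Leave the other three tabs up, do not lift the plate or push it along, and leave the things around it alone.

Things in the scene. Friction and masses are not known exactly. Their poses are not given: they have to be found in the camera images.
- plate: bare aluminium plate 140 x 190 x 10 mm, a small white bench scale (120 x 96 mm, round steel pan) fixed on its middle; 1.6 kg together, give or take a fifth. Origin: centre of its underside, 22 mm above the counter; x along the 140 mm side (away from the robot), y along the 190 mm side, z up. The pan's top, its highest point, is 41 mm above the origin. It lies loose, held by friction only
- bed: white fixed bed 170 x 320 x 6 mm under the plate, same axes; origin: centre of its underside, on the counter. On it stand four hidden rubber feet, 26 mm across, one under each blue disc. Three carry the plate; the fourth (any of them) is 5 mm too low: 2 to 5 N on its disc rock that corner down 4 mm (plate tilts 0.06 rad), and it rocks back when let go. The other corners are firm
- pad_a (a point): centre of the blue disc (24 mm across) on the plate's far left corner (+x +y in the plate's frame), on the plate's top face, 32 mm above the counter when the plate is level; straight above a foot
- pad_b (a point): centre of the blue disc (24 mm across) on the plate's far right corner (+x -y in the plate's frame), on the plate's top face, 32 mm above the counter when the plate is level; straight above a foot
- pad_c (a point): centre of the blue disc (24 mm across) on the plate's near left corner (-x +y in the plate's frame), on the plate's top face, 32 mm above the counter when the plate is level; straight above a foot
- pad_d (a point): centre of the blue disc (24 mm across) on the plate's near right corner (-x -y in the plate's frame), on the plate's top face, 32 mm above the counter when the plate is level; straight above a foot
- tab_a (a point): press point on the top face of the orange tab of the far left corner's shim (+x +y corner), 33 mm out from its hinge, 12 mm from the tab's outer end. The tab is 36 mm wide (along the plate's x), 45 mm long, 4 mm thick, just off the plate's left or right end; the point is about 34 mm above the counter with the tab up and 21.5 mm when it is flat, and moves 3 mm outward on the way down
- tab_b (a point): press point on the top face of the orange tab of the far right corner's shim (+x -y corner), 33 mm out from its hinge, 12 mm from the tab's outer end. The tab is 36 mm wide (along the plate's x), 45 mm long, 4 mm thick, just off the plate's left or right end; the point is about 34 mm above the counter with the tab up and 21.5 mm when it is flat, and moves 3 mm outward on the way down
- tab_c (a point): press point on the top face of the orange tab of the near left corner's shim (-x +y corner), 33 mm out from its hinge, 12 mm from the tab's outer end. The tab is 36 mm wide (along the plate's x), 45 mm long, 4 mm thick, just off the plate's left or right end; the point is about 34 mm above the counter with the tab up and 21.5 mm when it is flat, and moves 3 mm outward on the way down
- tab_d (a point): press point on the top face of the orange tab of the near right corner's shim (-x -y corner), 33 mm out from its hinge, 12 mm from the tab's outer end. The tab is 36 mm wide (along the plate's x), 45 mm long, 4 mm thick, just off the plate's left or right end; the point is about 34 mm above the counter with the tab up and 21.5 mm when it is flat, and moves 3 mm outward on the way down
- shim_a (a joint): hinge angle of the far left corner's forked shim: 0 = tab standing up, 0.40 rad = pressed flat (end stop). The hinge is parallel to the plate's x, 115 mm from the plate's centre along y and 19.5 mm above the counter. Friction only: it takes about 6 N straight down at the press point to move, and it stays where it is left. Flat, its steel fork fills the gap under that corner. Starts between 0 and 0.06
- shim_b (a joint): hinge angle of the far right corner's forked shim: 0 = tab standing up, 0.40 rad = pressed flat (end stop). The hinge is parallel to the plate's x, 115 mm from the plate's centre along y and 19.5 mm above the counter. Friction only: it takes about 6 N straight down at the press point to move, and it stays where it is left. Flat, its steel fork fills the gap under that corner. Starts between 0 and 0.06
- shim_c (a joint): hinge angle of the near left corner's forked shim: 0 = tab standing up, 0.40 rad = pressed flat (end stop). The hinge is parallel to the plate's x, 115 mm from the plate's centre along y and 19.5 mm above the counter. Friction only: it takes about 6 N straight down at the press point to move, and it stays where it is left. Flat, its steel fork fills the gap under that corner. Starts between 0 and 0.06
- shim_d (a joint): hinge angle of the near right corner's forked shim: 0 = tab standing up, 0.40 rad = pressed flat (end stop). The hinge is parallel to the plate's x, 115 mm from the plate's centre along y and 19.5 mm above the counter. Friction only: it takes about 6 N straight down at the press point to move, and it stays where it is left. Flat, its steel fork fills the gap under that corner. Starts between 0 and 0.06
- gel_mid (a point): clear gel bottle with white cap, 44 mm across, 85 mm tall, standing loose on the counter close to the base; a bystander to leave alone. Point: its centre, half-way up
- specimen_mid (a point): specimen jar with orange lid, 52 mm across, 60 mm tall, standing loose on the counter close to the base; a bystander to leave alone. Point: its centre, half-way up
- stamp_mid (a point): black hand stamp, 32 x 60 x 30 mm, standing loose on the counter close to the base; a bystander to leave alone. Point: its centre, half-way up
Not all that is in view belongs to the job. Of the things like the plate, leave any that is brown or red; of the rest the smaller one is meant.

How it is judged:
By the outcome, as a careful person would: the job done as asked, in the order asked, and still so for the second after the job is handed in, with the robot touching nothing.
It also fails if it takes over 58 s, if anything falls off the work surface, if the arm or the gripper's body presses on something with over 40 N, if the wrist force passes 120 N, or if a joint passes its speed limit or range.

ROBOT

A 6-joint arm with a two-finger parallel gripper is mounted at the origin on the work surface. World frame = base frame: x ahead of the robot, y to its left, z up, the work surface at z = 0. Lengths are in m, angles in rad, forces in N, time in s.
With the tool pointing down it reaches from about 0.225 to 0.725 m from the base axis. Payload 3.1 kg.
Tool frame: the origin (TCP) lies at the very end of the fingers, on their centre line; the grasp point (between the pads) lies 19 mm behind it (bot.grip_point_offset is the distance from the TCP to the grasp point, in m); z points along the fingers, y is the line along which they close (so a half turn about z gives the same grasp; the last joint's range is limited). The gripper opens to 85 mm and grips with 20 to 120 N. Pads are 22 mm wide; open, the fingers measure 114 mm over their backs; the gripper's body (76 mm by 85 mm) begins 54 mm behind the grasp point. The pads swing forward as they close: fully open they stand 13 mm farther back than shut.
Start: joints at [1.139, 0.048, 0.099, 1.622, 0, 1.443], TCP at [0.157, 0.501, 0.231] pointing down, gripper open.
Joint ranges: [-2.91, 2.91], [-0.99, 1.94], [-1.21, 1.42], [-2.12, 2.29], [-1.49, 1.47], [-3.14, 3.14]. Speed limits (rad/s): [2.79, 2.79, 3.14, 3.14, 3.14, 3.14].

INTERFACE

Orientations are given as a unit quaternion [x, y, z, w].
In Python, from station import bot, read_camera, cut_out, spot_point gives the robot as it stands.
- The arm moves only by the tool send_rows, never from a script. Its argument "steps" is a list of rows, each a list of 3 entries, a list of its own where there are three numbers: the shift along the tool's x, y, z in mm, then the turn about the tool's z in degrees, then the opening in per cent of the stroke, from 0 (shut) to 100 (fully open). A call has exactly 8 rows; each row is the pose to reach, as a shift and turn from the pose commanded when the call began, along the tool's axes at that moment; what a row does not reach only later rows make up. A row lasts 1/10 s, in which the tool goes at most 50 mm and 8.59 degrees, less where a joint would pass 70% of its speed; a pose out of reach is approached as far as the arm can. A call with a gripper value outside its range is refused whole. The fingers move at their own pace and stop on an object; "grip_force" is the grip in N (left out, the last holds). Time passes only in rows, so rows that repeat a pose let the fingers close, or fill a call up. It gives the time, the measured TCP pose, the force, the opening and the grip force at its end, in the units of the state.
- bot.sense(): the state, without advancing time (a new reading comes with each control period).
- read_camera(name): name is "scene" or "top" or "wrist"; returns a dict with "pixels" (384x512x3 uint8, blue, green, red), "camera_matrix" (3x3 intrinsics, pixels), "k1" (the pictures are not rectified: a ray, as slopes to the right and down, at radius r is drawn at 1 + k1 r^2 times it, then the intrinsics apply), "position" and "orientation" of the camera in the world; the wrist camera has in their place "T_tool_cam" (4x4, takes a point from camera to tool coordinates, whose origin is the TCP and whose axes are the flange's). Camera axes: x right, y down, z forward; pixel columns grow to the right and rows downward; lengths in m; the calibration is good to about 2 mm. A picture is of the moment at which its call begins: read the wrist's pose just before it. There is no depth.
- bot.hand_in(): hands the job in; it is judged then, once.
Trained networks look in the newest picture that a camera, given by its name, has taken for a name from the list of things; names that differ only in an ending like _2 or _b are one class to them, and where a whole thing is asked for, a point or a joint stands for the part that bears it (a point fixed in the world has none). Each returns a list of dicts, best first, with "conf" (0 to 1); they miss things now and then, are a little off and sometimes report something else, mostly with a low value. They report only what shows in the picture. A call takes as long as a camera call. They do not tell look-alikes from the thing itself.
- cut_out(camera, target): "region" (384x512 bool, what is visible of it) and "position" ([row, column] in pixels, amid what is visible of it).
- spot_point(camera, target): "position" ([row, column] in pixels: a listed point, or the origin of a listed thing).
The state is a dict: "time": time; "q": joint angles; "joint_vel": joint speeds; "tau": joint torques, N m; "tool_pos": TCP position; "orientation": TCP orientation; "force": force on the tool from outside, world axes, zero at the start; "moment": the same for the moment, N m; "gripper_width": finger opening in m; "grip_force": force on a finger pad.
Only numpy, scipy, OpenCV 4.12 (cv2) and the standard library are available. Lean on these libraries where they do the work, as an engineer would, in place of code of your own. Each camera call takes 0.05 s, during which the arm holds its last target. There are 200 camera calls.

## Working session

There is one attempt and no reset: what is moved stays moved. The work goes in short steps, Python scripts to look and compute and a tool call to move; the robot and the scene stay as the last step left them, time stands still between calls to the robot, and variables do not carry over. Pictures are saved under pics/ and viewed, at most 10 in all, crops included, and the job is handed in when it is done.

Besides the shell and the picture viewer there is one more tool, called by a JSON object that holds its "method" and its "body". send_rows: Moves the arm, as the interface text tells. Its arguments: {"type":"object","properties":{"steps":{"type":"array","items":{"type":"array"}},"grip_force":{"type":"number"}},"required":["steps"]}

```bash
mkdir -p pics; ls; python3 - <<'E'
from station import bot, read_camera, cut_out, spot_point
import cv2, numpy as np
s=bot.sense(); print(s)
for n in ("scene","top"):
    c=read_camera(n); cv2.imwrite(f"pics/{n}0.png",c["pixels"]); print(n,c["camera_matrix"],c["k1"],c["position"],c["orientation"])
    for t in ("plate","bed","pad_a","tab_a","gel_mid","specimen_mid","stamp_mid"):
        print(t,[(round(d["conf"],2),np.round(d["position"],1).tolist()) for d in spot_point(n,t)])
E
```

```text
pics
{'time': 0.0, 'q': array([ 1.13918267e+00,  4.87030122e-02,  9.75632527e-02,  1.62197764e+00,
       -1.32109654e-05,  1.44300306e+00]), 'joint_vel': array([-0.00045259, -0.0019117 ,  0.000772  , -0.00088445, -0.00106517,
       -0.00045483]), 'tau': array([-1.17941017e-03, -3.38784921e+01,  3.20014501e+01,  2.05832999e-02,
       -2.92367849e-04, -4.98155373e-06]), 'tool_pos': array([0.15681681, 0.50038907, 0.23012464]), 'orientation': array([ 1.51326493e-01,  9.88483154e-01, -1.11725596e-03, -3.14040544e-04]), 'force': array([-0.36346304,  0.51625869, -0.03650768]), 'moment': array([ 0.01797472,  0.02439621, -0.00447407]), 'grip_force': 0.0, 'gripper_width': 0.08562779122957324}
scene [[450.37998726   0.         261.28646945]
 [  0.         450.37998726 191.68951166]
 [  0.           0.           1.        ]] -0.0204521322004958 [ 0.8745803  -0.54431287  0.9029562 ] [ 0.91080101  0.25531389 -0.09029094 -0.31161495]
plate [(0.96, [119.5, 221.9]), (0.81, [324.6, 300.1]), (0.7, [181.3, 282.2]), (0.57, [231.7, 124.1])]
bed []
pad_a [(0.9, [356.4, 333.5]), (0.88, [138.1, 200.2]), (
[... 847 characters left out ...]
5]), (0.69, [289.2, 179.4]), (0.65, [114.9, 339.7])]
bed [(0.67, [121.3, 195.2])]
pad_a [(0.95, [84.6, 350.4]), (0.9, [238.6, 334.5]), (0.89, [292.8, 211.6]), (0.86, [119.7, 306.2]), (0.83, [172.4, 259.4]), (0.8, [289.2, 393.6]), (0.78, [287.1, 144.2]), (0.77, [174.2, 202.4]), (0.73, [210.2, 259.8]), (0.73, [322.0, 160.3]), (0.71, [275.6, 298.3]), (0.64, [327.8, 358.3]), (0.58, [256.1, 198.6]), (0.57, [143.7, 330.4]), (0.56, [206.7, 201.5]), (0.16, [210.5, 285.5])]
tab_a [(0.84, [209.2, 175.6]), (0.7, [209.6, 285.8]), (0.66, [169.7, 179.0]), (0.53, [168.0, 286.5])]
gel_mid [(0.61, [174.6, 202.0]), (0.6, [123.5, 195.4])]
specimen_mid [(0.53, [136.6, 275.5])]
stamp_mid [(0.65, [248.2, 246.9])]
```

View pics/scene0.png

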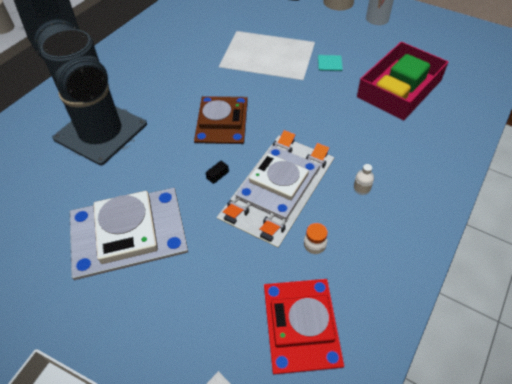

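View pics/top0.png

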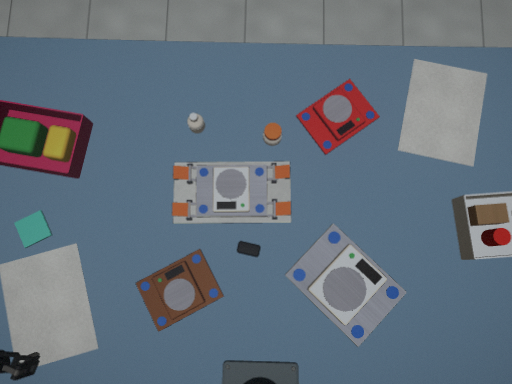

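The target plate is the grey one on the white bed: top view centre (190,231) with its discs at rows 172/208 and columns 202/259. In the scene view its centre is near (181,282). The brown and red plates and the larger grey one are look-alikes. I'll triangulate the points next.

```bash
cat > h.py <<'E'
from station import bot, read_camera, cut_out, spot_point
import cv2, numpy as np
from scipy.spatial.transform import Rotation as R
def pose(c,s=None):
    if "T_tool_cam" in c:
        T=np.eye(4);T[:3,:3]=R.from_quat(s["orientation"]).as_matrix();T[:3,3]=s["tool_pos"];T=T@c["T_tool_cam"]
        return T[:3,:3],T[:3,3]
    return R.from_quat(c["orientation"]).as_matrix(),np.array(c["position"])
def ray(c,rc,s=None):
    K=np.array(c["camera_matrix"]);Rm,p=pose(c,s)
    d=np.array([(rc[1]-K[0,2])/K[0,0],(rc[0]-K[1,2])/K[1,1]]);u=d.copy()
    for _ in range(20): u=d/(1+c["k1"]*(u@u))
    v=Rm@np.array([u[0],u[1],1]);return p,v/np.linalg.norm(v)
def tri(rs):
    A=sum(np.eye(3)-np.outer(v,v) for p,v in rs);b=sum((np.eye(3)-np.outer(v,v))@p for p,v in rs)
    return np.linalg.solve(A,b)
def atz(r,z): p,v=r; return p+v*(z-p[2])/v[2]
E
python3 - <<'E'
from h import *
t=read_camera("top");s=read_camera("scene")
P={"pad_a":((172.4,202.4),(165.5,306.9)),"pad_b":((172.4,259.4),(206,280)),"pad_c":((206.7,201.5),(151.2,274.3)),"pad_d":((210.2,259.8),(189.4,249)),
"tab_a":((169.7,179),(147.2,321.5)),"tab_b":((168,286.5),(229.6,265)),"tab_c":((209.2,175.6),(134.7,283.5)),"tab_d":((209.4,285.8),(210.8,230.3)),
"gel":((123.5,195.4),(175.8,364.1)),"spec":((136.6,275.5),(237.9,315.6)),"stamp":((248.2,246.9),(172.7,218.8))}
for k,(a,b) in P.items():
    ra,rb=ray(t,a),ray(s,b);print(k,tri([ra,rb]).round(4),atz(ra,.033).round(4),atz(rb,.033).round(4))
c=read_camera("wrist");print(c["camera_matrix"],c["k1"],c["T_tool_cam"])
E
```

```text
pad_a [0.5764 0.1649 0.0345] [0.5793 0.1672 0.033 ] [0.5737 0.1634 0.033 ]
pad_b [0.5811 0.0133 0.0388] [0.5828 0.0136 0.033 ] [0.5788 0.0166 0.033 ]
pad_c [0.4822 0.162  0.0385] [0.4861 0.1654 0.033 ] [0.477  0.1632 0.033 ]
pad_d [0.4849 0.0146 0.0354] [0.4803 0.0103 0.033 ] [0.4885 0.0208 0.033 ]
tab_a [0.5818 0.2277 0.0474] [0.5853 0.2307 0.033 ] [0.5766 0.2404 0.033 ]
tab_b [ 0.5901 -0.0619  0.0443] [ 0.5967 -0.0593  0.033 ] [ 0.5828 -0.0593  0.033 ]
tab_c [0.473  0.2293 0.0374] [0.4778 0.2339 0.033 ] [0.4674 0.2288 0.033 ]
tab_d [ 0.4847 -0.0578  0.0338] [ 0.484  -0.0586  0.033 ] [ 0.4851 -0.0566  0.033 ]
gel [0.7137 0.1919 0.0482] [0.7163 0.1926 0.033 ] [0.7128 0.2074 0.033 ]
spec [ 0.6884 -0.0245  0.0347] [ 0.684  -0.0282  0.033 ] [ 0.6924 -0.0191  0.033 ]
stamp [0.3806 0.0425 0.0086] [0.3796 0.0419 0.033 ] [0.3942 0.0266 0.033 ]
[[340.68589759   0.         254.08270464]
 [  0.         340.68589759 186.95856784]
 [  0.           0.           1.        ]] -0.022081181030379256 [[ 2.34477060e-04 -9.66071319e-01 -2.58275343e-01  6.53117593e-02]
 [ 9.99999923e-01  3.08029041e-04 -2.44316701e-04 -5.61690256e-04]
 [ 3.15583663e-04 -2.58275265e-01  9.66071316e-01 -1.41413561e-01]
 [ 0.00000000e+00  0.00000000e+00  0.00000000e+00  1.00000000e+00]]
```

{"method": "send_rows", "body": {"steps": [[[-450,-290,-20],-17.4,0],[[-450,-290,-20],-17.4,0],[[-450,-290,-20],-17.4,0],[[-450,-290,-20],-17.4,0],[[-450,-290,-20],-17.4,0],[[-450,-290,-20],-17.4,0],[[-450,-290,-20],-17.4,0],[[-450,-290,-20],-17.4,0]], "grip_force": 40}}

```text
time: 1.75
tool_pos: [0.4078, 0.1997, 0.2463]
orientation: [0.0, 1.0, 0.0, 0.001]
force: [1.7, 0.5, 0.3]
gripper_width: 0.0003
grip_force: 0.0
```

{"method": "send_rows", "body": {"steps": [[[-80,-110,0],0,0],[[-80,-110,0],0,0],[[-80,-110,0],0,0],[[-80,-110,0],0,0],[[-80,-110,0],0,0],[[-80,-110,0],0,0],[[-80,-110,0],0,0],[[-80,-110,0],0,0]]}}

```text
time: 2.55
tool_pos: [0.4863, 0.0925, 0.2462]
orientation: [-0.001, 1.0, 0.0, 0.0]
force: [-0.4, 0.1, -0.9]
gripper_width: 0.0
grip_force: 0.0
```

```bash
python3 - <<'E'
from h import *
s=bot.sense();c=read_camera("wrist");cv2.imwrite("pics/w1.png",c["pixels"]);print(s["tool_pos"],s["orientation"],s["force"])
for n,z in (("pad_a",.032),("tab_a",.034),("gel_mid",.042),("specimen_mid",.03),("stamp_mid",.015)):
    for d in spot_point("wrist",n):
        r=ray(c,d["position"],s);print(n,round(d["conf"],2),np.round(d["position"]),atz(r,z).round(4))
E
```

```text
[0.48627978 0.09247485 0.24617539] [-9.84012372e-04  9.99999496e-01  6.83450190e-05  1.87600248e-04] [-0.36474951  0.12124437 -0.93885715]
pad_a 0.96 [246. 186.] [0.5851 0.0146 0.032 ]
pad_a 0.96 [ 25. 335.] [0.3544 0.1693 0.032 ]
pad_a 0.87 [156. 318.] [0.4815 0.1593 0.032 ]
pad_a 0.86 [302.  49.] [ 0.6589 -0.1538  0.032 ]
pad_a 0.79 [157. 179.] [0.4832 0.0126 0.032 ]
pad_a 0.74 [243. 318.] [0.5819 0.1648 0.032 ]
tab_a 0.98 [162. 113.] [ 0.4881 -0.0576  0.034 ]
tab_a 0.87 [243. 377.] [0.5805 0.2306 0.034 ]
tab_a 0.7 [248. 123.] [ 0.5877 -0.0563  0.034 ]
tab_a 0.68 [151. 390.] [0.4765 0.2343 0.034 ]
specimen_mid 0.65 [324. 162.] [ 0.6899 -0.0206  0.03  ]
specimen_mid 0.38 [150. 388.] [0.4755 0.2334 0.03  ]
stamp_mid 0.9 [ 56. 205.] [0.3813 0.0413 0.015 ]
```

View pics/w1.png

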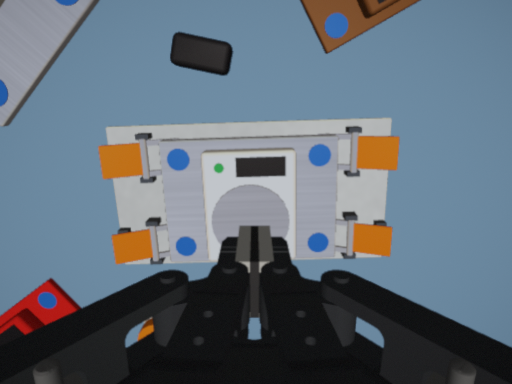

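The wrist view shows all four discs clear of the fingers: d (157,179), c (156,318), b (246,186), a (243,318). The orange tabs sit at columns ~120 and ~380. I'll refine the pose with blob centroids.

```bash
python3 - <<'E'
from h import *
from scipy.optimize import least_squares
s=bot.sense();cs=[read_camera("wrist"),read_camera("top")]
seed={"wrist":{"a":(243,318),"b":(246,186),"c":(156,318),"d":(157,179)},"top":{"a":(172,203),"b":(172,259),"c":(208,202),"d":(210,260)}}
def near(c,hue,p,lo=60,rad=25):
    h=cv2.cvtColor(c["pixels"],cv2.COLOR_BGR2HSV);m=cv2.inRange(h,(hue[0],130,60),(hue[1],255,255))
    n,_,st,ce=cv2.connectedComponentsWithStats(m)
    best=[(np.hypot(ce[i][1]-p[0],ce[i][0]-p[1]),i) for i in range(1,n) if st[i,4]>15]
    d,i=min(best);return ce[i][::-1],d,st[i,4]
O={}
for c,k in zip(cs,seed):
    for q,p in seed[k].items():
        u,d,a=near(c,(105,130),p);r=ray(c,u,s);O[k,q]=r;print(k,q,u.round(1),round(d,1),a,atz(r,.032).round(4))
sg={"a":(1,1),"b":(1,-1),"c":(-1,1),"d":(-1,-1)}
for q in sg: print(q,tri([O["wrist",q],O["top",q]]).round(4))
for cam in ("wrist","top"):
    X=np.array([atz(O[cam,q],.032) for q in sg]);
    def f(v):
        x,y,th,a,b=v;return np.concatenate([[x+np.cos(th)*i*a-np.sin(th)*j*b-X[n,0],y+np.sin(th)*i*a+np.cos(th)*j*b-X[n,1]] for n,(i,j) in enumerate(sg.values())])
    r=least_squares(f,[.53,.09,0,.05,.075]);print(cam,r.x.round(4),(r.fun*1e3).round(1))
for p in ((243,377),(248,123),(151,390),(162,113)):
    u,d,a=near(cs[0],(5,18),p);print("tab",p,u.round(1),a,atz(ray(cs[0],u,s),.031).round(4))
E
```

```text
wrist a [241.9 318.5] 1.2 294 [0.5804 0.1639 0.032 ]
wrist b [245.8 186.4] 0.5 292 [0.5853 0.0144 0.032 ]
wrist c [154.4 320.1] 2.7 363 [0.4806 0.1607 0.032 ]
wrist d [159.  178.5] 2.1 361 [0.4856 0.0111 0.032 ]
top a [171.1 259. ] 56.0 46 [0.5867 0.0148 0.032 ]
top b [171.1 259. ] 0.9 46 [0.5867 0.0148 0.032 ]
top c [208.  259.2] 57.2 48 [0.4863 0.0119 0.032 ]
top d [208.  259.2] 2.1 48 [0.4863 0.0119 0.032 ]
a [0.4729 0.0565 0.3646]
b [0.5868 0.0143 0.0296]
c [0.375  0.0177 0.7514]
d [0.4855 0.0118 0.0348]
wrist [0.533  0.0875 0.033  0.0499 0.0748] [-0.  0.  0.  0.  0. -0. -0. -0.]
top [ 0.5365  0.0133  0.0284  0.0502 -0.    ] [ 0. -0.  0. -0. -0.  0. -0.  0.]
tab (243, 377) [238.7 373. ] 1094 [0.577  0.2258 0.031 ]
tab (248, 123) [246.  132.7] 1085 [ 0.5861 -0.0472  0.031 ]
tab (151, 390) [151.7 378.4] 1322 [0.4778 0.2225 0.031 ]
tab (162, 113) [160.1 121.1] 1302 [ 0.487  -0.0505  0.031 ]
```

{"method": "send_rows", "body": {"steps": [[[0,-30,50],0,0],[[1,-82,110],0,0],[[1,-82,160],0,0],[[1,-82,190],0,0],[[1,-82,200],0,0],[[1,-82,204],0,0],[[1,-82,204],0,0],[[1,-82,204],0,0]]}}

```text
time: 3.75
tool_pos: [0.4876, 0.0094, 0.0442]
orientation: [-0.0, 1.0, -0.0, 0.002]
force: [0.4, 0.3, 0.9]
gripper_width: 0.0004
grip_force: 0.0
```

{"method": "send_rows", "body": {"steps": [[[2,1,4],0,0],[[2,1,8],0,0],[[2,1,10],0,0],[[2,1,11],0,0],[[2,1,12],0,0],[[2,1,13],0,0],[[2,1,14],0,0],[[2,1,14],0,0]]}}

```text
time: 4.55
tool_pos: [0.4842, 0.0105, 0.032]
orientation: [-0.0, 1.0, -0.0, 0.001]
force: [-7.8, 1.0, 19.5]
gripper_width: 0.0003
grip_force: 9.3
```

{"method": "send_rows", "body": {"steps": [[[0,0,-20],0,0],[[0,0,-60],0,0],[[2,50,-65],0,0],[[3,100,-65],0,0],[[4,150,-60],0,0],[[4,150,-30],0,0],[[4,150,-14],0,0],[[4,150,-14],0,0]]}}

```text
time: 5.35
tool_pos: [0.4769, 0.1606, 0.0389]
orientation: [-0.001, 1.0, -0.001, -0.003]
force: [-0.1, 0.0, -0.5]
gripper_width: -0.0001
grip_force: 0.0
```

{"method": "send_rows", "body": {"steps": [[[0,0,4],0,0],[[0,0,8],0,0],[[0,0,10],0,0],[[0,0,11],0,0],[[0,0,12],0,0],[[0,0,13],0,0],[[0,0,14],0,0],[[0,0,14],0,0]]}}

```text
time: 6.15
tool_pos: [0.4801, 0.1604, 0.0281]
orientation: [0.0, 1.0, -0.0, 0.0]
force: [-1.0, 0.3, 2.7]
gripper_width: -0.0002
grip_force: 1.2
```

Corner c gave way: z is 28 mm at only 2.7 N, whereas d held at 32 mm under 19.5 N. Next I press tab_c at about (0.478, 0.234).

{"method": "send_rows", "body": {"steps": [[[0,0,-10],0,0],[[0,0,-25],0,0],[[0,0,-50],0,0],[[1,35,-50],0,0],[[2,73,-50],0,0],[[2,73,-40],0,0],[[2,73,-25],0,0],[[2,73,-20],0,0]]}}

```text
time: 6.95
tool_pos: [0.4759, 0.2322, 0.0452]
orientation: [0.0, 1.0, -0.001, -0.002]
force: [0.4, -0.2, 0.0]
gripper_width: -0.0002
grip_force: 0.0
```

{"method": "send_rows", "body": {"steps": [[[0,0,3],0,0],[[0,0,6],0,0],[[0,0,9],0,0],[[0,0,12],0,0],[[0,0,15],0,0],[[0,0,18],0,0],[[0,0,20],0,0],[[0,0,20],0,0]]}}

```text
time: 7.75
tool_pos: [0.4786, 0.2347, 0.0293]
orientation: [-0.0, 1.0, 0.001, 0.001]
force: [-1.0, 1.6, 3.8]
gripper_width: -0.0001
grip_force: 1.4
```

{"method": "send_rows", "body": {"steps": [[[0,0,2],0,0],[[0,0,4],0,0],[[0,0,5],0,0],[[0,0,6],0,0],[[0,0,7],0,0],[[0,0,8],0,0],[[0,0,9],0,0],[[0,0,9],0,0]]}}

```text
time: 8.55
tool_pos: [0.4789, 0.2354, 0.0214]
orientation: [-0.0, 1.0, 0.002, 0.001]
force: [-4.0, 3.2, 9.0]
gripper_width: -0.0
grip_force: 4.4
```

Nearly flat. I'll push against the stop to be sure.

{"method": "send_rows", "body": {"steps": [[[0,0,1],0,0],[[0,0,1],0,0],[[0,0,2],0,0],[[0,0,2],0,0],[[0,0,2],0,0],[[0,0,2],0,0],[[0,0,2],0,0],[[0,0,2],0,0]]}}

```text
time: 9.35
tool_pos: [0.4789, 0.2354, 0.0211]
orientation: [-0.0, 1.0, 0.002, 0.002]
force: [-5.7, 2.4, 16.5]
gripper_width: -0.0004
grip_force: 8.2
```

{"method": "send_rows", "body": {"steps": [[[0,0,-10],0,0],[[0,0,-30],0,0],[[0,0,-75],0,0],[[0,0,-120],0,0],[[0,-30,-160],0,0],[[0,-70,-190],0,0],[[-5,-110,-215],0,0],[[-8,-143,-225],0,0]]}}

```text
time: 10.15
tool_pos: [0.4871, 0.0883, 0.2453]
orientation: [0.0, 1.0, -0.001, 0.003]
force: [1.0, 0.0, -0.0]
gripper_width: -0.0002
grip_force: 0.0
```

{"method": "send_rows", "body": {"steps": [[[0,0,0],0,0],[[0,0,0],0,0],[[0,0,0],0,0],[[0,0,0],0,0],[[0,0,0],0,0],[[0,0,0],0,0],[[0,0,0],0,0],[[0,0,0],0,0]]}}

```text
time: 10.95
tool_pos: [0.4857, 0.0906, 0.2418]
orientation: [-0.0, 1.0, -0.0, -0.0]
force: [0.3, -0.1, 0.5]
gripper_width: -0.0003
grip_force: 0.0
```

```bash
python3 - <<'E'
from h import *
s=bot.sense();c=read_camera("wrist");cv2.imwrite("pics/w2.png",c["pixels"]);print(s["tool_pos"],s["force"])
h=cv2.cvtColor(c["pixels"],cv2.COLOR_BGR2HSV);n,_,st,ce=cv2.connectedComponentsWithStats(cv2.inRange(h,(105,130,60),(130,255,255)))
for i in range(1,n):
    if 200<st[i,4]<500: print(ce[i].round(1),atz(ray(c,ce[i][::-1],s),.032).round(4))
E
```

```text
[0.48573516 0.09062077 0.24184712] [ 0.29922541 -0.07745277  0.46471491]
[338.5  24.9] [0.3543 0.1704 0.032 ]
[321.8 156. ] [0.4806 0.1606 0.032 ]
[178.6 160.8] [0.4858 0.0111 0.032 ]
[320.1 244.2] [0.5804 0.164  0.032 ]
[186.6 248.2] [0.5853 0.0144 0.032 ]
[ 46.7 302.8] [ 0.6567 -0.1563  0.032 ]
```

View pics/w2.png

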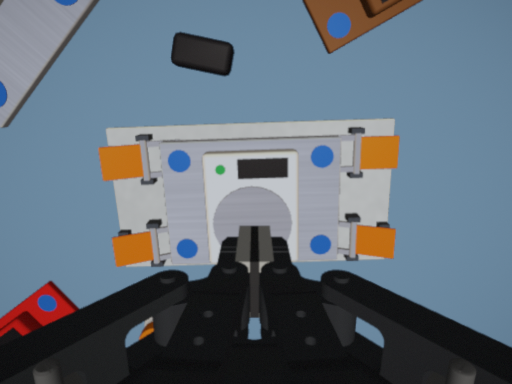

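The plate has not moved: the discs are within 0.2 mm of before, at (156,322), (161,179), (244,320) and (248,187). Tab c, at (152,380), bottomed on its stop at z = 21 mm under 16.5 N.

```bash
python3 -c "
from station import bot
print(bot.hand_in())"
```

```text
the job is handed in; nothing more can be done
None
```

The near left corner (c) was the one that rocked, so I pressed tab c down flat to its stop and let go; the other three tabs are still up, the plate has not shifted, and the job is handed in.

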